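# Clamp a disc in the bench gauge until the ratchet slips

## Robot

A 7-joint arm with a two-finger parallel gripper is mounted at the origin on the work surface. World frame = base frame: x ahead of the robot, y to its left, z up, the work surface at z = 0. Lengths are in mm, angles in rad, forces in N, time in s.
With the tool pointing down it reaches from about 400 to 925 mm from the base axis. Payload 4.1 kg.
Tool frame: the origin (TCP) lies on the mounting face of the last link; the fingertips stand 173 mm ahead of it and the grasp point (between the pads) lies 155 mm ahead of it; z points along the fingers, y is the line along which they close (so a half turn about z gives the same grasp; the last joint's range is limited). The gripper opens to 85 mm and grips with 20 to 120 N. Pads are 22 mm wide; open, the fingers measure 114 mm over their backs; the gripper's body (76 mm by 85 mm) begins 54 mm behind the grasp point. The pads swing forward as they close: fully open they stand 13 mm farther back than shut.
Start: joints at [-1.213, 0.398, 0.045, 1.537, -0.019, 1.207, -0.051], TCP at [286.676, 583.382, 404.747] pointing down, gripper open.
Joint ranges: [-2.82, 2.82], [-0.49, 2.23], [-1.37, 1.46], [0, 2.46], [-1.36, 4.5], [0.23, 2], [-2.94, 2.94]. Speed limits (rad/s): [2.57, 2.57, 3.14, 3.14, 3.14, 3.14, 3.14].

## Interface

Orientations are given as a 3x3 rotation matrix whose columns are the frame's x, y, z axes.
In Python, from bench import manip, camera, ticket gives the robot as it stands.
- The arm moves only by the tool carry_out, never from a script. Its argument "motion" is a list of rows, each an object with "fingers": the opening, from 0 (shut) to 1 (fully open); "xyz": the shift along the tool's x, y, z in units of 50 mm (1.0 is 50 mm), a list of three; "twist": the turn about the tool's z in units of 5 degrees (1.0 is 5 degrees). A call has 1 to 8 rows; each row shifts and turns the commanded pose from where the row before left it, along the tool's axes as they then stand; what a row does not reach is not made up. A row lasts 1/10 s, in which the tool goes at most 50 mm and 8.59 degrees, less where a joint would pass 70% of its speed; a pose out of reach is approached as far as the arm can. A call is refused whole if a number of a shift passes 1 or a number of a turn 1, either way. A call with a gripper value outside its range is refused whole. The fingers move at their own pace and stop on an object; the grip force is fixed at half the most. Time passes only in rows, so rows that do not move let the fingers close. It gives the time, the measured TCP pose, the force, the opening and the grip force at its end, in the units of the state.
- manip.observe(): the state, without advancing time (a new reading comes with each control period).
- camera(name): name is "scene" or "top" or "wrist"; returns a dict with "pixels" (480x640x3 uint8, blue, green, red), "fx", "fy", "cx", "cy" (pixels), "rvec" (rotation vector, rad) and "tvec" (3), from world to camera coordinates, as OpenCV has them. Camera axes: x right, y down, z forward; pixel columns grow to the right and rows downward; lengths in mm; the calibration is good to about 2 mm. A picture is of the moment at which its call begins. There is no depth.
- ticket.sign_off(): hands the job in; it is judged then, once.
The state is a dict: "time": time; "qpos": joint angles; "qvel": joint speeds; "effort": joint torques, N m; "position": TCP position; "orientation": TCP orientation; "ft_force": force on the tool from outside, world axes, zero at the start; "ft_torque": the same for the moment, N m; "width": finger opening in mm; "gripper_force": force on a finger pad.
Only numpy, scipy, OpenCV 4.12 (cv2) and the standard library are available. Lean on these libraries where they do the work, as an engineer would, in place of code of your own. Each camera call takes 0.05 s, during which the arm holds its last target. There are 200 camera calls.

## Task

Slide the large round disc across the gauge's plate so that it tips edge first into the round recess under the spindle and lies flat in it. Then wind the gauge's crank clockwise (seen from above) until the spindle clamps the disc and the ratchet slips by a good quarter turn, and leave it clamped. The three other pieces on the plate stay upright and where they are.

Things in the scene. Friction and masses are not known exactly. Their poses are not given: they have to be found in the camera images.
- gauge: Bench thickness gauge, fixed. Origin: on the spindle's axis at bench height. Its x axis points from its open front (robot side) to its rear, z up. Its dark steel plate reaches from x = -225 to +85 mm and y = -230 to +230 mm; its top is 24 mm above the bench and the disc and bystanders stand on it.
- overhead (a point): Point on the spindle's axis 98 mm above the bench, centre of the sleeve's top. Sleeve: round, steel, 36 mm diameter, 64 to 98 mm above the bench; a green beam 34 mm wide (74 to 96 mm) carries it from a green column behind (gauge x = 58 to 84, y = -25 to +25, plate to 96 mm). On the sleeve a knurled thimble, 40 mm diameter, to 112 mm; on that the ratchet crank.
- seat (a point): Centre of the floor of the round recess (counterbore) in the plate, directly under the spindle: 95 mm diameter, 6 mm deep, edge chamfered 1.5 mm. Axes as the gauge's. The plate's top is 6 mm above this point.
- disc: The large round disc, plain aluminium, 90 mm diameter, 18 mm thick, about 0.2 to 0.45 kg, lying flat on the plate at the start; too wide to grasp across. Origin at the centre of its underside, z up through its top. Flat in the recess its origin coincides with the seat and its top stands 12 mm above the plate.
- small_disc: Bystander: aluminium disc 56 mm diameter, 14 mm thick, flat on the plate. Origin at the centre of its underside.
- square_plate: Bystander: aluminium plate 50 x 50 x 16 mm, flat on the plate. Origin at the centre of its underside.
- plug: Bystander: upright steel plug 16 mm diameter, 35 mm tall, standing on the plate in front of the recess; easily toppled. Origin at the centre of its underside.
- spindle: The gauge's steel spindle: vertical, does not rotate, only moves down (2.2 mm per rad of thimble, 13.8 mm per turn). Origin at the centre of its flat foot (26 mm diameter), which is 50 to 60 mm above the bench at the start (26 to 36 mm above the plate). The thread is self-locking: it stays where it is left.
- crank_pin (a point): Middle (height 132 mm) of the ratchet's upright crank handle: a steel sleeve 12 mm in diameter, free to spin on its own pin, 30 mm from the spindle's axis, from 120 mm to 144 mm above the bench; the crank's arm (13 mm wide) has its top at 119 mm, the hub at 121 mm. It circles the spindle's axis at constant height; pushing it clockwise seen from above takes about 3 N. It stays where it is left.
- ratchet (a joint): Slip of the ratchet, rad: angle of the crank relative to the thimble, clockwise from above positive, 0 at the start. While the spindle is free the crank takes the thimble along and this stays near 0; once the spindle clamps the disc (about 20 N) the thimble stops and this grows as the crank turns on. It slips after 1 to 1.8 turns of the crank. Turning on does no harm.
Things that resemble listed ones, but are neither listed nor needed, are in the scene too. Leave any blue or pink look-alike of the disc alone.

How it is judged (in metres and radians):
On the way, in this order (a step that is already met when the one before it is completed fails the run):
1. the large disc dips into the recess edge first (angle between disc's own z axis and vertical above 0.04 rad and horizontal distance between disc and seat below 0.045 m and z of disc in the frame of seat below 0.012 m), for 0.03 s.
2. the large disc lies flat in the recess (horizontal distance between disc and seat below 0.0045 m and z of disc in the frame of seat below 0.002 m and angle between disc's own z axis and vertical below 0.035 rad), for 0.2 s.
3. the spindle presses on the disc and the ratchet has slipped (all of step 2 and contact force between spindle and disc above 5 N and value of joint ratchet above 1 rad), for 0.1 s.
At the end, for the whole second after the job is handed in: The large disc lies flat in the recess (centre within 4.5 mm of the seat's, underside within 2 mm of its floor, tilt below 2 degrees) and at rest, the spindle still presses on it with more than 5 N, and the ratchet has slipped clockwise by more than 1 rad (all of step 3 and linear speed of disc below 0.01 m/s); the robot touches nothing.
It fails at once if the small disc is shifted by more than 20 mm or tipped over (distance of small_disc from where it was at the start of the episode above 0.02 m or angle between small_disc's own z axis and vertical above 0.6 rad).
It fails at once if the square plate is shifted by more than 20 mm or tipped over (distance of square_plate from where it was at the start of the episode above 0.02 m or angle between square_plate's own z axis and vertical above 0.6 rad).
It fails at once if the standing plug is shifted by more than 20 mm or tipped over (distance of plug from where it was at the start of the episode above 0.02 m or angle between plug's own z axis and vertical above 0.6 rad).
It also fails if it takes over 72 s, if anything falls off the work surface, if the arm or the gripper's body presses on something with over 40 N, if the wrist force passes 120 N, or if a joint passes its speed limit or range.

## Working session

There is one attempt and no reset: what is moved stays moved. The work goes in short steps, Python scripts to look and compute and a tool call to move; the robot and the scene stay as the last step left them, time stands still between calls to the robot, and variables do not carry over. Pictures are saved under pics/ and viewed, at most 10 in all, crops included, and the job is handed in when it is done.

Besides the shell and the picture viewer there is one more tool, called by a JSON object that holds its "op" and its "data". carry_out: Moves the arm, as the interface text tells. Its arguments: {"type":"object","properties":{"motion":{"type":"array","items":{"type":"object","properties":{"fingers":{"type":"number"},"xyz":{"type":"array","items":{"type":"number"}},"twist":{"type":"number"}}}}},"required":["motion"]}

```bash
mkdir -p pics; ls
python3 - <<'E'
from bench import manip, camera
import cv2,pickle
s=manip.observe();print(s['time'],s['position'],s['orientation'],s['width'])
d={}
for n in("scene","top"):
    c=camera(n);d[n]=c;cv2.imwrite(f"pics/{n}0.png",c["pixels"]);print(n,c['fx'],c['rvec'],c['tvec'])
pickle.dump(d,open("c0.pkl","wb"))
E
```

```text
pics
0.0 [286.52316442 583.10730722 403.65207819] [[-8.97516386e-01  4.40980379e-01 -8.02029479e-04]
 [ 4.40981100e-01  8.97514544e-01 -1.81994825e-03]
 [-8.27283451e-05 -1.98711322e-03 -9.99998022e-01]] 85.42457429750179
scene 512.9641169609388 [ 1.7569374  1.761402  -0.7349692] [   4.21287562 -284.57137129 1446.48720083]
top 536.3045821962553 [ 2.11138431 -2.12264931  0.17867932] [  35.11512372  525.03535593 1215.89291951]
```

View pics/top0.png

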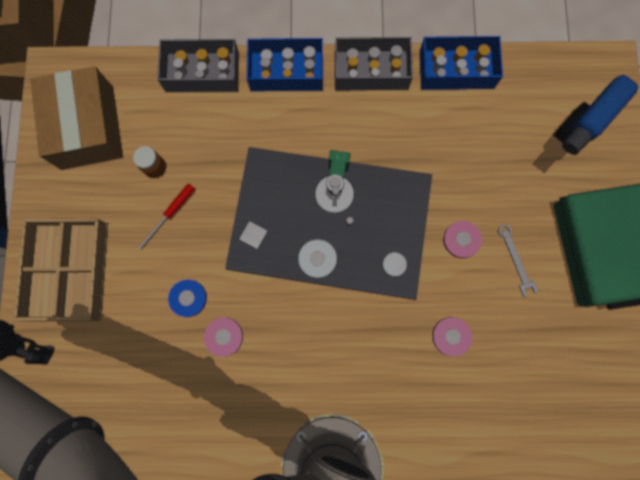

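View pics/scene0.png

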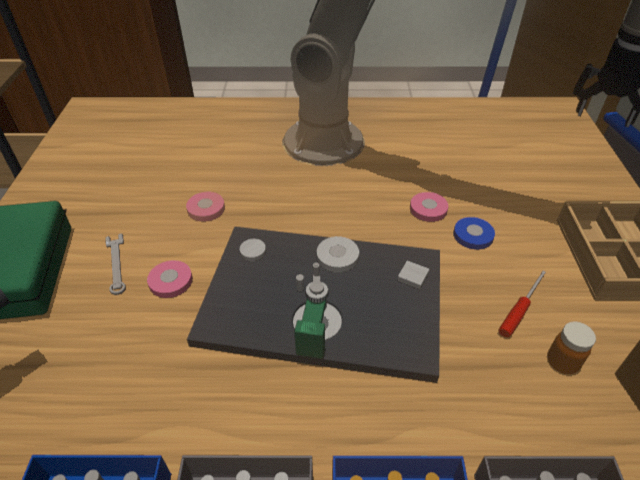

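Top view candidates for the disc: plain disc (317,258), small disc (395,264), recess floor (335,194), pink (223,337), (463,239), (452,337) and blue (187,298). I choose the plain one at (317,258). The plug is at (350,220) and the square at (253,235).

```bash
cat > h.py <<'E'
import numpy as np,cv2
def ray(c,uv,z):
    R=cv2.Rodrigues(np.array(c['rvec'],float))[0];t=np.array(c['tvec'],float).ravel()
    uv=np.atleast_2d(np.array(uv,float))
    d=np.c_[(uv[:,0]-c['cx'])/c['fx'],(uv[:,1]-c['cy'])/c['fy'],np.ones(len(uv))]@R
    o=-R.T@t
    return o+d*((z-o[2])/d[:,2])[:,None]
def proj(c,p):
    K=np.array([[c['fx'],0,c['cx']],[0,c['fy'],c['cy']],[0,0,1]])
    return cv2.projectPoints(np.atleast_2d(np.array(p,float)),np.array(c['rvec'],float),np.array(c['tvec'],float),K,None)[0].reshape(-1,2)
E
python3 - <<'E'
import pickle,cv2,numpy as np
from h import *
c=pickle.load(open("c0.pkl","rb"))["top"];im=c["pixels"]
hsv=cv2.cvtColor(im,cv2.COLOR_BGR2HSV)
dark=((hsv[...,2]<90)&(hsv[...,1]<80)).astype(np.uint8)
dark[:130]=0;dark[320:]=0;dark[:,:215]=0;dark[:,445:]=0
k=np.ones((3,3),np.uint8);dark=cv2.morphologyEx(dark,cv2.MORPH_OPEN,k)
cs=cv2.findContours(dark,0,2)[0];m=max(cs,key=cv2.contourArea)
W=ray(c,m.reshape(-1,2),24)[:,:2].astype(np.float32)
r=cv2.minAreaRect(W);print("rect",r);print(cv2.boxPoints(r))
print("corners approx",cv2.approxPolyDP(cv2.convexHull(m),8,True).reshape(-1,2).tolist())
br=((hsv[...,2]>120)&(hsv[...,1]<60)).astype(np.uint8)
hull=np.zeros_like(br);cv2.fillPoly(hull,[cv2.convexHull(m)],1)
br&=hull
for q in cv2.findContours(br,0,2)[0]:
    if cv2.contourArea(q)<12: continue
    for z in (18,38,40,42,59):
        w=ray(c,q.reshape(-1,2),z)[:,:2].astype(np.float32)
        rr=cv2.minAreaRect(w);print(cv2.boundingRect(q),z,np.round(rr[0],1),np.round(rr[1],1),round(rr[2],1))
cr=im[140:300,225:435];cv2.imwrite("pics/cr.png",cv2.resize(cr,None,fx=3.6,fy=3.6,interpolation=2))
E
```

```text
rect ((567.8204345703125, 1.5454559326171875), (457.50927734375, 309.3092041015625), 80.61168670654297)
[[ 377.9218  -198.91714]
 [ 683.08795 -249.37311]
 [ 757.71906  202.00806]
 [ 452.55292  252.46402]]
corners approx [[249, 148], [430, 174], [415, 298], [226, 268]]
(383, 253, 23, 23) 18 [ 462.2 -152.7] [51.9 53.2] 44.1
(383, 253, 23, 23) 38 [ 459.5 -150.1] [51.1 52.4] 44.1
(383, 253, 23, 23) 40 [ 459.3 -149.9] [51.  52.3] 44.1
(383, 253, 23, 23) 42 [ 459.  -149.6] [50.9 52.2] 44.1
(383, 253, 23, 23) 59 [ 456.8 -147.4] [50.2 51.5] 44.1
(299, 240, 37, 37) 18 [478.   32.4] [86.5 87.2] 89.6
(299, 240, 37, 37) 38 [475.1  32. ] [85.1 85.8] 89.6
(299, 240, 37, 37) 40 [474.8  32. ] [85.  85.7] 89.6
(299, 240, 37, 37) 42 [474.5  32. ] [84.9 85.6] 89.6
(299, 240, 37, 37) 59 [472.   31.7] [83.7 84.4] 89.6
(241, 223, 25, 25) 18 [536.  187.7] [47.7 48. ] 61.4
(241, 223, 25, 25) 38 [532.2 185. ] [47.  47.2] 61.4
(241, 223, 25, 25) 40 [531.8 184.7] [46.9 47.2] 61.4
(241, 223, 25, 25) 42 [531.4 184.4] [46.8 47.1] 61.4
(241, 223, 25, 25) 59 [528.2 182.1] [46.2 46.5] 61.4
(316, 175, 37, 37) 18 [637.3 -10. ] [90.  89.4] 24.9
(316, 175, 37, 37) 38 [631.9  -9.6] [88.6 88. ] 24.9
(316, 175, 37, 37) 40 [631.4  -9.6] [88.4 87.9] 24.9
(316, 175, 37, 37) 42 [630.8  -9.6] [88.3 87.8] 24.9
(316, 175, 37, 37) 59 [626.2  -9.3] [87.1 86.6] 24.9
```

View pics/cr.png

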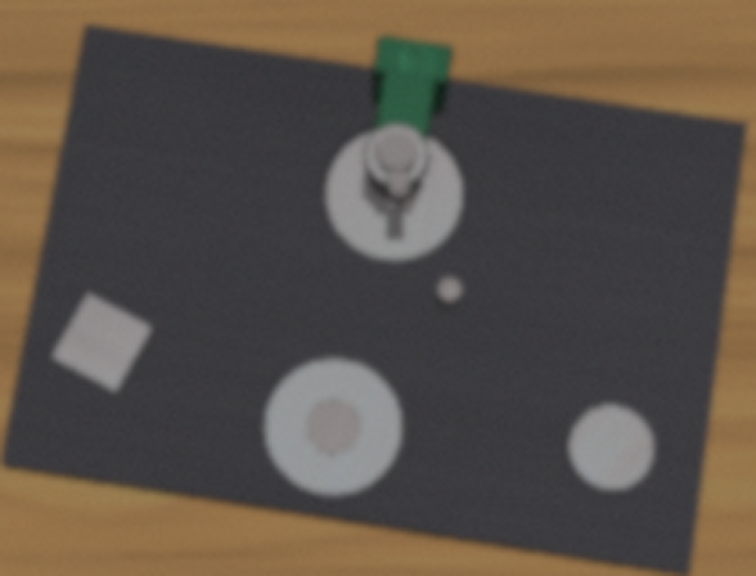

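The crop confirms it. The plain disc is at top pixel (317,258), with the recess around the spindle at (334,193). The plug is close to the direct path, at (350,220). The crank points to the front. Next I work out the gauge-frame layout and the moves.

```bash
cat >> h.py <<'E'
S=np.array([637.,-10.]);YAW=np.radians(-9.37)
G=np.array([[np.cos(YAW),-np.sin(YAW)],[np.sin(YAW),np.cos(YAW)]])
g2w=lambda g:S+G@np.array(g,float)
w2g=lambda w:G.T@(np.array(w,float)[:2]-S)
def plan(s,xy,z,yaw=None,unit=True):
    """shift (in 50mm, current tool axes) and twist (deg) to TCP xy,z; yaw = world angle of tool x, deg"""
    R=np.array(s['orientation']);d=R.T@(np.array([*xy,z])-np.array(s['position']))/50
    y0=np.degrees(np.arctan2(R[1,0],R[0,0]))
    tw=None if yaw is None else -((yaw-y0+180)%360-180)
    return np.round(d,2),y0,tw
E
python3 - <<'E'
import pickle
from h import *
from bench import manip
d=pickle.load(open("c0.pkl","rb"));c=d["top"];im=c["pixels"]
print("disc g",w2g(ray(c,[[317,258]],42)[0]),w2g([474.7,32]))
p=ray(c,[[349.7,219.8]],59)[0];print("plug",p,w2g(p))
print("sq",w2g([531.8,184.7]),"small",w2g([459.3,-149.9]))
# pin top in top crop (397,185), scene pin (316,267)
print("pin top",w2g(ray(c,[[225+397/3.6,140+187/3.6]],144)[0]),w2g(ray(d["scene"],[[316,266]],144)[0]))
s=manip.observe()
a=np.array(w2g([0,0]))
# cradle start: behind disc by 75 along leg A
dg=w2g([474.7,32]);t=np.array([-75,26.]);u=(t-dg)/np.linalg.norm(t-dg);uw=G@u
ang=np.degrees(np.arctan2(uw[1],uw[0]));print("dirA",ang)
for b in(95,):
  xy=g2w(dg-u*b);print(xy,plan(s,xy,250,ang+180))
E
```

```text
disc g [-167.43969847   14.87562298] [-166.97251295   15.01565577]
plug [561.91736605 -45.54526302  59.        ] [-68.29374524 -47.29515837]
sq [-135.4953583   174.97467782] small [-152.55201438 -166.96461574]
pin top [-29.88469315  -5.60215442] [-24.79013542  -5.90739339]
dirA -2.5593825868378777
[379.79476469  36.2422059 ] (array([-6.5 , -8.99,  3.09]), np.float64(153.83761842101472), np.float64(-23.602998992147405))
```

{"op": "carry_out", "data": {"motion": [{"twist": -0.95, "xyz": [0, 0, 0.4], "fingers": 0.7}, {"twist": -0.95, "xyz": [0, 0, 0.4], "fingers": 0.7}, {"twist": -0.95, "xyz": [0, 0, 0.4], "fingers": 0.7}, {"twist": -0.95, "xyz": [0, 0, 0.4], "fingers": 0.7}, {"twist": -0.92, "xyz": [0, 0, 0.4], "fingers": 0.7}, {"twist": 0, "xyz": [0, 0, 0], "fingers": 0.7}]}}

```text
time: 0.7
position: [286.1, 581.9, 301.0]
orientation: [[-0.999, 0.045, -0.003], [0.045, 0.999, -0.007], [0.003, -0.007, -1.0]]
ft_force: [0.1, -0.5, -0.1]
width: 59.9
gripper_force: 0.0
```

Run:
```python
from h import *
from bench import manip
s=manip.observe();u=G@(np.array([-75,26.])-w2g([474.7,32]));u/=np.linalg.norm(u)
print(s['time'],s['position'],s['width'],plan(s,np.array([474.7,32])-u*64,197,177.4))
```

```text
0.7 [286.07449319 581.94852807 301.03030343] 59.91187329590049 (array([ -2.99, -10.8 ,   2.15]), np.float64(177.42520284321157), np.float64(0.02520284321155941))
```

{"op": "carry_out", "data": {"motion": [{"xyz": [0, -0.9, 0], "fingers": 0.7}, {"xyz": [0, -0.9, 0], "fingers": 0.7}, {"xyz": [-0.3, -0.9, 0], "fingers": 0.7}, {"xyz": [-0.3, -0.9, 0], "fingers": 0.7}, {"xyz": [-0.3, -0.9, 0], "fingers": 0.7}, {"xyz": [-0.3, -0.9, 0], "fingers": 0.7}, {"xyz": [-0.3, -0.9, 0], "fingers": 0.7}, {"xyz": [-0.3, -0.9, 0], "fingers": 0.7}]}}

```text
validation failed for argument at $.mo...
```

{"op": "carry_out", "data": {"motion": [{"xyz": [-0.3, -0.9, 0], "fingers": 0.7}, {"xyz": [-0.3, -0.9, 0], "fingers": 0.7}, {"xyz": [-0.3, -0.9, 0], "fingers": 0.7}, {"xyz": [-0.29, -0.9, 0], "fingers": 0.7}, {"xyz": [0, 0, 0], "fingers": 0.7}, {"xyz": [0, 0, 0], "fingers": 0.7}]}}

```text
validation failed for argument at $.mo...
```

Run:
```python
from h import *
from bench import manip,camera
s=manip.observe();u=G@(np.array([-75,26.])-w2g([474.7,32]));u/=np.linalg.norm(u)
print(s['time'],s['position'],s['width'],plan(s,np.array([474.7,32])-u*64,197,177.4))
c=camera("wrist");cv2.imwrite("pics/w1.png",c["pixels"])
```

```text
0.7 [286.07449319 581.94852807 301.03030343] 59.91187329590049 (array([ -2.99, -10.8 ,   2.15]), np.float64(177.42520284321157), np.float64(0.02520284321155941))
```

View pics/w1.png

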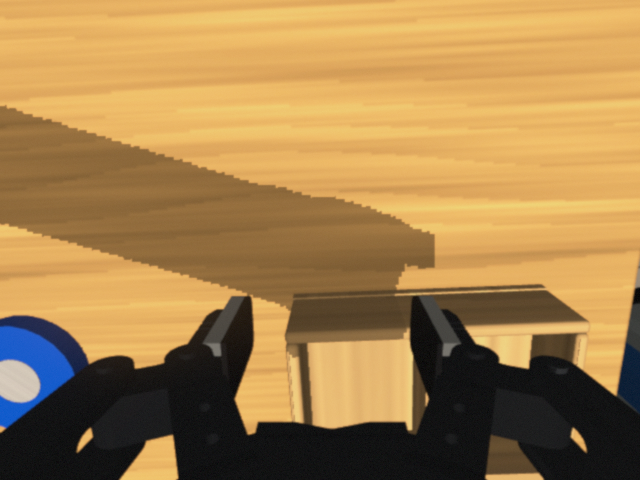

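The wrist view shows the arm still over the empty wood tray, with the blue look-alike at (20,370). The move was refused because each row needs all three fields, so I resend it with twist.

{"op": "carry_out", "data": {"motion": [{"twist": 0, "xyz": [0, -0.9, 0], "fingers": 0.7}, {"twist": 0, "xyz": [0, -0.9, 0], "fingers": 0.7}, {"twist": 0, "xyz": [-0.3, -0.9, 0], "fingers": 0.7}, {"twist": 0, "xyz": [-0.3, -0.9, 0], "fingers": 0.7}, {"twist": 0, "xyz": [-0.3, -0.9, 0], "fingers": 0.7}, {"twist": 0, "xyz": [-0.3, -0.9, 0], "fingers": 0.7}, {"twist": 0, "xyz": [-0.3, -0.9, 0], "fingers": 0.7}, {"twist": 0, "xyz": [-0.3, -0.9, 0], "fingers": 0.7}]}}

```text
time: 1.55
position: [361.2, 218.2, 306.3]
orientation: [[-0.999, 0.046, 0.003], [0.046, 0.999, 0.003], [-0.003, 0.003, -1.0]]
ft_force: [0.4, 0.4, 0.6]
width: 59.7
gripper_force: 0.0
```

{"op": "carry_out", "data": {"motion": [{"twist": 0, "xyz": [-0.3, -0.9, 0], "fingers": 0.7}, {"twist": 0, "xyz": [-0.3, -0.9, 0], "fingers": 0.7}, {"twist": 0, "xyz": [-0.3, -0.9, 0], "fingers": 0.7}, {"twist": 0, "xyz": [-0.29, -0.9, 0], "fingers": 0.7}, {"twist": 0, "xyz": [0, 0, 0], "fingers": 0.7}, {"twist": 0, "xyz": [0, 0, 0], "fingers": 0.7}]}}

```text
time: 2.15
position: [412.5, 36.5, 305.9]
orientation: [[-0.999, 0.049, 0.002], [0.049, 0.999, 0.001], [-0.002, 0.001, -1.0]]
ft_force: [-0.3, 1.0, -0.1]
width: 60.0
gripper_force: 0.0
```

Run:
```python
from h import *
from bench import manip,camera
s=manip.observe();u=G@(np.array([-75,26.])-w2g([474.7,32]));u/=np.linalg.norm(u)
print(s['time'],s['position'],s['width'],plan(s,np.array([474.7,32])-u*64,197,177.4))
```

```text
2.15 [412.47207382  36.50179658 305.85513078] 60.04240499013386 (array([ 0.04, -0.04,  2.18]), np.float64(177.18067328502673), np.float64(-0.2193267149732776))
```

{"op": "carry_out", "data": {"motion": [{"twist": 0, "xyz": [0, 0, 0.7], "fingers": 0.7}, {"twist": 0, "xyz": [0, 0, 0.7], "fingers": 0.7}, {"twist": 0, "xyz": [0, 0, 0.5], "fingers": 0.7}, {"twist": 0, "xyz": [0, 0, 0.26], "fingers": 0.7}, {"twist": 0, "xyz": [0, 0, 0], "fingers": 0.7}, {"twist": 0, "xyz": [0, 0, 0], "fingers": 0.7}]}}

```text
time: 2.75
position: [412.2, 38.5, 197.2]
orientation: [[-0.999, 0.043, 0.001], [0.043, 0.999, 0.001], [-0.001, 0.001, -1.0]]
ft_force: [0.5, -0.3, 0.6]
width: 60.1
gripper_force: 0.0
```

{"op": "carry_out", "data": {"motion": [{"twist": 0, "xyz": [-0.2, 0, 0], "fingers": 0.7}, {"twist": 0, "xyz": [-0.2, 0, 0], "fingers": 0.7}, {"twist": 0, "xyz": [-0.2, 0, 0], "fingers": 0.7}, {"twist": 0, "xyz": [-0.2, 0, 0], "fingers": 0.7}, {"twist": 0, "xyz": [-0.2, 0, 0], "fingers": 0.7}, {"twist": 0, "xyz": [0, 0, 0], "fingers": 0.7}]}}

```text
time: 3.35
position: [464.0, 35.0, 197.0]
orientation: [[-0.999, 0.045, 0.004], [0.045, 0.999, 0.0], [-0.004, 0.0, -1.0]]
ft_force: [-0.0, 1.0, 1.2]
width: 59.3
gripper_force: 0.0
```

Run:
```python
from h import *
from bench import manip,camera
s=manip.observe();print(s['position'],s['ft_force'])
a=camera("scene")["pixels"][190:400,180:460];b=camera("wrist")["pixels"]
o=np.hstack([cv2.resize(a,(480,360)),cv2.resize(b,(320,240)).copy() if 0 else cv2.copyMakeBorder(cv2.resize(b,(320,240)),0,120,0,0,0)])
cv2.imwrite("pics/s2.png",o)
```

```text
[463.98167932  34.98963061 197.03196506] [-0.0055633   0.97034425  1.18400153]
```

View pics/s2.png

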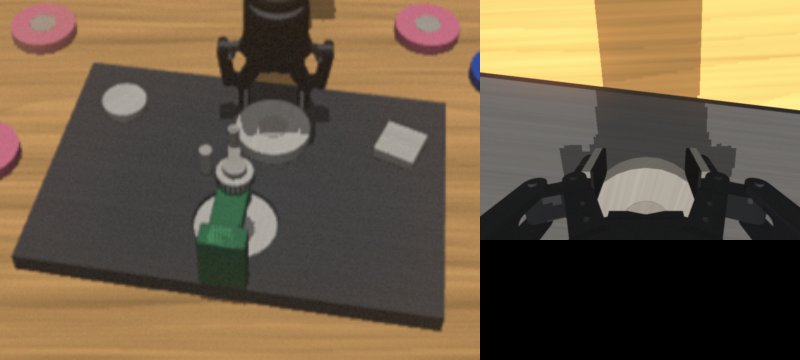

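The disc is cradled between the fingers (left panel, centre about (274,125)) and its neighbours are untouched. I check its position and plan the rest of leg A.

Run:
```python
from h import *
from bench import manip
import pickle
c=pickle.load(open("c0.pkl","rb"))["scene"]
p=ray(c,[[180+274*280/480,190+126*210/360]],42)[0];print(p,w2g(p))
p0=ray(c,[[338,251]],42)[0];print("start",p0,w2g(p0))
s=manip.observe();print(w2g(s['position']))
for off in(36,44): 
  t=g2w([-75,28]);print(plan(s,t-off*np.array([.999,-.045]),197,177.4))
```

```text
[511.52239543  35.02117889  42.        ] [-131.13329496   23.99155579]
start [475.80150784  31.93696365  42.        ] [-165.87543903   15.13279628]
[-179.28643595   15.98829134]
(array([-1.38, -0.01, -0.  ]), np.float64(177.41908365318676), np.float64(0.019083653186754646))
(array([-1.22, -0.01, -0.  ]), np.float64(177.41908365318676), np.float64(0.019083653186754646))
```

{"op": "carry_out", "data": {"motion": [{"twist": 0, "xyz": [-0.15, 0, 0], "fingers": 0.7}, {"twist": 0, "xyz": [-0.2, 0, 0], "fingers": 0.7}, {"twist": 0, "xyz": [-0.2, 0, 0], "fingers": 0.7}, {"twist": 0, "xyz": [-0.2, 0, 0], "fingers": 0.7}, {"twist": 0, "xyz": [-0.2, 0, 0], "fingers": 0.7}, {"twist": 0, "xyz": [-0.1, 0, 0], "fingers": 0.7}, {"twist": 0, "xyz": [-0.1, 0, 0], "fingers": 0.7}, {"twist": 0, "xyz": [0, 0, 0], "fingers": 0.7}]}}

```text
time: 4.25
position: [520.0, 32.4, 196.8]
orientation: [[-0.999, 0.045, 0.001], [0.045, 0.999, -0.0], [-0.001, 0.0, -1.0]]
ft_force: [0.6, 1.0, -1.1]
width: 59.4
gripper_force: 0.2
```

{"op": "carry_out", "data": {"motion": [{"twist": 0, "xyz": [0.3, 0, 0], "fingers": 0.7}, {"twist": 0, "xyz": [0.3, 0, 0], "fingers": 0.7}, {"twist": 0, "xyz": [0, 0, -0.6], "fingers": 1}, {"twist": 0, "xyz": [0, 0, -0.8], "fingers": 1}, {"twist": 0, "xyz": [0, 0, 0], "fingers": 1}, {"twist": 0, "xyz": [0, 0, 0], "fingers": 1}]}}

```text
time: 4.85
position: [489.9, 33.9, 267.9]
orientation: [[-0.999, 0.045, 0.004], [0.045, 0.999, 0.001], [-0.004, 0.001, -1.0]]
ft_force: [0.1, 0.1, -0.3]
width: 85.3
gripper_force: 0.0
```

```bash
cat >> h.py <<'E'
def disc(c,z,lo=110):
    """bright low-saturation blobs on the plate: (area,pixel,gauge xy)"""
    h=cv2.cvtColor(c["pixels"],cv2.COLOR_BGR2HSV);m=((h[...,2]>lo)&(h[...,1]<60)).astype(np.uint8)
    o=[]
    for q in cv2.findContours(m,0,2)[0]:
        if cv2.contourArea(q)<150: continue
        w=ray(c,q.reshape(-1,2),z)[:,:2].astype(np.float32)
        g=w2g(w.mean(0))
        if -230<g[0]<90 and abs(g[1])<230:
            r=cv2.minAreaRect(w);o.append((cv2.boundingRect(q),np.round(w2g(r[0]),1),np.round(r[1],1)))
    return o
E
python3 - <<'E'
from h import *
from bench import manip,camera
import pickle
s=manip.observe();print(s['position'],s['width'])
c=camera("top");d=camera("scene")
pickle.dump((c,d),open("c3.pkl","wb"))
print("top",disc(c,42));print("scene",disc(d,42))
o=np.hstack([cv2.resize(c["pixels"][140:310,220:440],(400,309)),cv2.resize(d["pixels"][190:400,180:460],(400,309))])
cv2.imwrite("pics/s3.png",o)
E
```

```text
[489.88108719  33.85704655 267.88683151] 85.34614561067667
top [((383, 252, 24, 24), array([-152.9, -166.7]), array([54.2, 52.2])), ((240, 222, 27, 26), array([-135.8,  174.5]), array([48.8, 49.1])), ((316, 174, 37, 37), array([ 4.6, -6.4]), array([90.4, 64.9]))]
scene [((324, 307, 18, 33), array([17.5, 32. ]), array([72.2, 31.4])), ((306, 274, 55, 28), array([-64.2,  19.8]), array([105.4,  65.5])), ((398, 261, 31, 24), array([-131.9,  174. ]), array([49.8, 51.3])), ((239, 238, 27, 20), array([-146.2, -165.8]), array([54.8, 54.4]))]
```

View pics/s3.png

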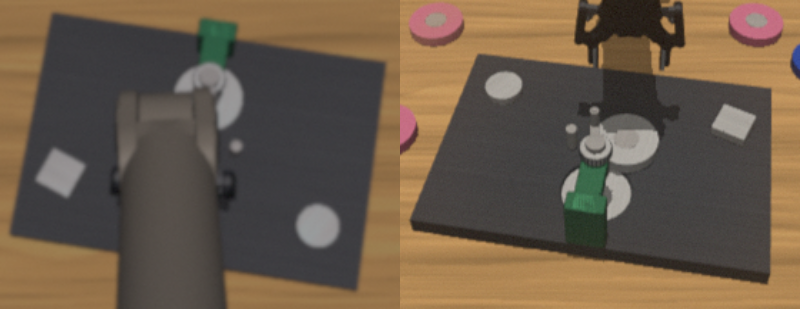

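In the right panel the disc sits in front of and beside the spindle, centre about (629,139), so gauge about (-75,28). The plug at (572,130) stands. Next I turn the tool so one finger's back can push along the last leg.

{"op": "carry_out", "data": {"motion": [{"twist": -1, "xyz": [0, 0, 0], "fingers": 1}, {"twist": -1, "xyz": [0, 0, 0], "fingers": 1}, {"twist": -1, "xyz": [0, 0, 0], "fingers": 1}, {"twist": -1, "xyz": [0, 0, 0], "fingers": 1}, {"twist": -1, "xyz": [0, 0, 0], "fingers": 1}, {"twist": -1, "xyz": [0, 0, 0], "fingers": 1}]}}

```text
time: 5.55
position: [488.7, 33.7, 265.2]
orientation: [[-0.886, -0.464, -0.003], [-0.464, 0.886, -0.0], [0.003, 0.001, -1.0]]
ft_force: [0.1, 0.2, -1.4]
width: 85.3
gripper_force: 0.0
```

{"op": "carry_out", "data": {"motion": [{"twist": -1, "xyz": [0, 0, 0], "fingers": 1}, {"twist": -1, "xyz": [0, 0, 0], "fingers": 1}, {"twist": -1, "xyz": [0, 0, 0], "fingers": 1}, {"twist": -1, "xyz": [0, 0, 0], "fingers": 1}, {"twist": -1, "xyz": [0, 0, 0], "fingers": 1}, {"twist": -1, "xyz": [0, 0, 0], "fingers": 1}, {"twist": -0.5, "xyz": [0, 0, 0], "fingers": 1}, {"twist": 0, "xyz": [0, 0, 0], "fingers": 1}]}}

```text
time: 6.35
position: [488.7, 33.6, 265.3]
orientation: [[-0.501, -0.865, -0.002], [-0.865, 0.501, -0.0], [0.001, 0.002, -1.0]]
ft_force: [-0.2, -0.5, 0.2]
width: 85.2
gripper_force: 0.0
```

Run:
```python
from h import *
from bench import manip
import pickle
c,d=pickle.load(open("c3.pkl","rb"))
print(w2g(ray(d,[[180+229*.7,190+139*.68]],42)[0]))
s=manip.observe();print(s['time'],s['position'],s['qpos'])
dg=np.array([-75.6,28.4]);u=-dg/np.linalg.norm(dg);uw=G@u;a=np.degrees(np.arctan2(uw[1],uw[0]))
print(a,plan(s,g2w(dg-u*120),187,a+270))
```

```text
[-75.40015015  32.88546485]
6.35 [488.73620189  33.61744005 265.34766797] [-0.24533401  0.27943651  0.1035456   2.05755953 -0.03962566  0.80890607
  2.49811218]
-29.959260160507952 (array([-0.72,  1.01,  1.57]), np.float64(-120.08791946500641), np.float64(-0.12865930449845564))
```

{"op": "carry_out", "data": {"motion": [{"twist": 0, "xyz": [-0.38, 0.5, 0], "fingers": 1}, {"twist": 0, "xyz": [-0.38, 0.52, 0], "fingers": 1}, {"twist": 0, "xyz": [0, 0, 0.6], "fingers": 1}, {"twist": 0, "xyz": [0, 0, 0.6], "fingers": 1}, {"twist": 0, "xyz": [0, 0, 0.36], "fingers": 1}, {"twist": 0, "xyz": [0, 0, 0], "fingers": 1}, {"twist": 0, "xyz": [0, 0, 0], "fingers": 1}]}}

```text
time: 7.05
position: [464.0, 92.1, 188.4]
orientation: [[-0.502, -0.865, -0.001], [-0.865, 0.502, -0.0], [0.001, 0.001, -1.0]]
ft_force: [-0.2, 0.1, -0.0]
width: 85.6
gripper_force: 0.0
```

{"op": "carry_out", "data": {"motion": [{"twist": 0, "xyz": [0, -0.2, 0], "fingers": 1}, {"twist": 0, "xyz": [0, -0.2, 0], "fingers": 1}, {"twist": 0, "xyz": [0, -0.2, 0], "fingers": 1}, {"twist": 0, "xyz": [0, -0.2, 0], "fingers": 1}, {"twist": 0, "xyz": [0, 0, 0], "fingers": 1}]}}

```text
time: 7.55
position: [500.7, 70.9, 189.2]
orientation: [[-0.503, -0.864, 0.003], [-0.864, 0.503, -0.0], [-0.002, -0.003, -1.0]]
ft_force: [0.3, 0.0, -0.3]
width: 85.4
gripper_force: 0.0
```

Run:
```python
from h import *
from bench import manip,camera
import pickle
s=manip.observe();print(s['position'],w2g(s['position']),s['ft_force'])
c=camera("top");d=camera("scene")
pickle.dump((c,d),open("c4.pkl","wb"))
print("top",disc(c,42));print("scene",disc(d,42))
o=np.hstack([cv2.resize(c["pixels"][150:270,280:390],(330,360)),cv2.resize(d["pixels"][240:360,270:420],(450,360))])
cv2.imwrite("pics/s4.png",o)
```

```text
[500.69434465  70.9485072  189.21921158] [-147.6661787    57.67661714] [ 0.28619431  0.01890575 -0.29132259]
top [((383, 252, 24, 24), array([-152.9, -166.7]), array([54.2, 52.2])), ((240, 222, 27, 26), array([-135.9,  174.5]), array([48.9, 49.1])), ((314, 174, 39, 56), array([-26.7,   8.4]), array([ 90.2, 135.8]))]
scene [((325, 318, 17, 22), array([30.7, 33.7]), array([25.1, 52. ])), ((306, 275, 49, 37), array([-58. ,  14.8]), array([103.1,  79.2])), ((398, 261, 31, 24), array([-131.9,  173.7]), array([49.2, 51.4])), ((239, 238, 27, 20), array([-146.2, -165.8]), array([55. , 54.4]))]
```

View pics/s4.png

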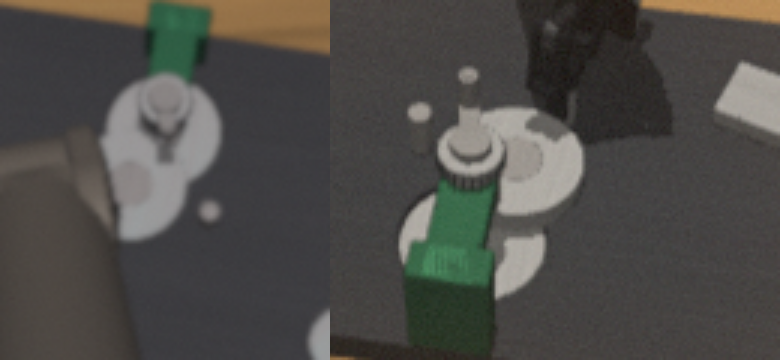

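Top panel: disc centre (133,183), between the arm and the spindle, with the plug at (210,210) standing clear. Right panel: one finger touches the rim and the disc overlaps the recess.

Run:
```python
from h import *
from bench import manip
import pickle
c,d=pickle.load(open("c4.pkl","rb"))
print(w2g(ray(c,[[280+133/3,150+183/3]],42)[0]),w2g(ray(d,[[270+194/3,240+160/3]],42)[0]))
# circle rim fits, bright disc pixels in top view right/lower edge
s=manip.observe();t=w2g(s['position']);R=np.array(s['orientation']);v=G.T@(-R[:2,1]);x=G.T@R[:2,0];print(t,v,x)
for D in(np.array([-58,22.]),w2g(ray(c,[[280+133/3,150+183/3]],42)[0])):
  r=D-t;print("along",r@v,"lat(toolx)",r@x,"seat lat",-t@x,"seat along",-t@v)
```

```text
[-52.62431169  15.5972858 ] [-51.40741966  25.23034795]
[-149.05574158   58.12598488] [ 0.93510685 -0.35436416] [-0.35436378 -0.9351075 ]
along 97.9486019858678 lat(toolx) 1.5148225477381327 seat lat 1.53408825742757 seat along 159.9808108182448
along 105.24433737226845 lat(toolx) 5.597099380005189 seat lat 1.53408825742757 seat along 159.9808108182448
```

{"op": "carry_out", "data": {"motion": [{"twist": 0, "xyz": [0, -0.1, 0], "fingers": 1}, {"twist": 0, "xyz": [0, -0.15, 0], "fingers": 1}, {"twist": 0, "xyz": [0, -0.15, 0], "fingers": 1}, {"twist": 0, "xyz": [0, -0.1, 0], "fingers": 1}, {"twist": 0, "xyz": [0, -0.1, 0], "fingers": 1}, {"twist": 0, "xyz": [0, 0, 0], "fingers": 1}]}}

```text
time: 8.25
position: [525.6, 56.5, 188.8]
orientation: [[-0.502, -0.865, 0.001], [-0.865, 0.502, -0.0], [-0.0, -0.001, -1.0]]
ft_force: [-0.2, 0.6, 0.9]
width: 85.1
gripper_force: 0.1
```

Run:
```python
from h import *
from bench import manip,camera
import pickle
s=manip.observe();t=w2g(s['position']);R=np.array(s['orientation']);v=G.T@(-R[:2,1]);print(s['position'],t,-t@v,s['ft_force'])
c=camera("top");d=camera("scene")
pickle.dump((c,d),open("c5.pkl","wb"))
o=np.hstack([cv2.resize(c["pixels"][150:270,280:390],(330,360)),cv2.resize(d["pixels"][240:360,270:420],(450,360))])
cv2.imwrite("pics/s5.png",o)
```

```text
[525.58455582  56.51068216 188.75626891] [-120.75745087   47.4837878 ] 129.74738958220564 [-0.18220336  0.59248765  0.92480569]
```

View pics/s5.png

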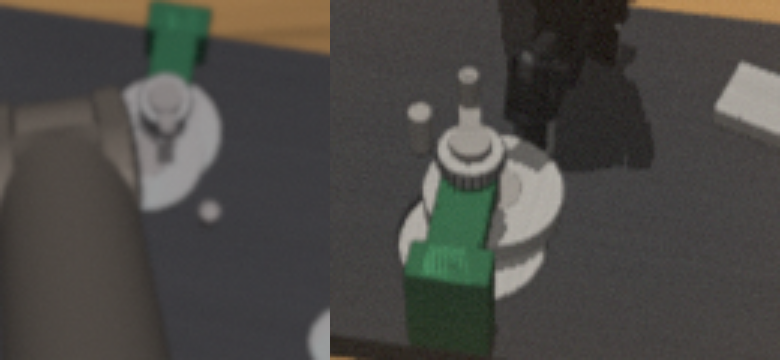

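Left panel: the arm pushes and the disc goes under the spindle toward the recess (plug still at (210,210)). Right panel: disc centre about (493,190), about 28 mm short of the seat. I push on slowly.

{"op": "carry_out", "data": {"motion": [{"twist": 0, "xyz": [0, -0.06, 0], "fingers": 1}, {"twist": 0, "xyz": [0, -0.06, 0], "fingers": 1}, {"twist": 0, "xyz": [0, -0.05, 0], "fingers": 1}, {"twist": 0, "xyz": [0, -0.05, 0], "fingers": 1}, {"twist": 0, "xyz": [0, -0.04, 0], "fingers": 1}, {"twist": 0, "xyz": [0, -0.04, 0], "fingers": 1}, {"twist": 0, "xyz": [0, -0.04, 0], "fingers": 1}, {"twist": 0, "xyz": [0, 0, 0], "fingers": 1}]}}

```text
time: 9.15
position: [540.0, 48.1, 188.7]
orientation: [[-0.502, -0.865, 0.001], [-0.865, 0.502, -0.0], [-0.0, -0.001, -1.0]]
ft_force: [-0.3, 0.6, 0.1]
width: 85.4
gripper_force: 0.1
```

```bash
cat > m.py <<'E'
from h import *
from bench import manip,camera
import pickle
s=manip.observe();t=w2g(s['position']);R=np.array(s['orientation']);v=G.T@(-R[:2,1]);print(s['time'],s['position'],-t@v,s['ft_force'])
c=camera("top");d=camera("scene")
pickle.dump((c,d),open("c6.pkl","wb"))
print("scene",disc(d,42));print("top",[q for q in disc(c,36) if q[0][0]<330 and q[0][0]>290])
p=proj(d,[[*g2w([45*np.cos(a),45*np.sin(a)]),36] for a in np.linspace(0,6.28,60)]);print("flat disc top bbox scene",p.min(0),p.max(0))
p=proj(c,[[*g2w([45*np.cos(a),45*np.sin(a)]),36] for a in np.linspace(0,6.28,60)]);print("top",p.min(0),p.max(0))
h=cv2.cvtColor(d["pixels"],cv2.COLOR_BGR2HSV);mk=(h[...,2]>110)&(h[...,1]<60)
for y in (300,305,310,315,320,325,330,335,340):
    x=np.where(mk[y,290:380])[0]+290;print(y,(x.min(),x.max()) if len(x) else None,end='; ')
E
python3 m.py
```

```text
9.15 [540.00577313  48.06502326 188.69187041] 113.03481528878375 [-0.30533277  0.61813931  0.07522682]
scene [((325, 299, 19, 31), array([-2.6, 31.6]), array([32.2, 71.4])), ((293, 295, 14, 33), array([  0.8, -33.9]), array([16.5, 77.5])), ((306, 275, 22, 24), array([-61.4, -10.4]), array([42.5, 55.4])), ((398, 261, 31, 24), array([-132. ,  173.7]), array([49.2, 51.1])), ((239, 238, 27, 20), array([-146.2, -165.8]), array([54.8, 54.4]))]
top [((328, 174, 25, 40), array([  0.4, -17. ]), array([97. , 55.1]))]
flat disc top bbox scene [293.55015076 295.91363614] [341.19281378 334.35101581]
top [315.52402503 173.74173489] [352.72192664 209.7225975 ]
300 (np.int64(299), np.int64(340)); 305 (np.int64(297), np.int64(342)); 310 (np.int64(296), np.int64(342)); 315 (np.int64(294), np.int64(342)); 320 (np.int64(293), np.int64(339)); 325 (np.int64(293), np.int64(340)); 330 (np.int64(335), np.int64(338)); 335 (np.int64(325), np.int64(333)); 340 None;
```

{"op": "carry_out", "data": {"motion": [{"twist": 0, "xyz": [0, -0.04, 0], "fingers": 1}, {"twist": 0, "xyz": [0, -0.04, 0], "fingers": 1}, {"twist": 0, "xyz": [0, -0.04, 0], "fingers": 1}, {"twist": 0, "xyz": [0, -0.04, 0], "fingers": 1}, {"twist": 0, "xyz": [0, 0, 0], "fingers": 1}, {"twist": 0, "xyz": [0, 0, 0], "fingers": 1}]}}

```text
time: 9.85
position: [546.6, 44.4, 188.8]
orientation: [[-0.501, -0.865, 0.001], [-0.865, 0.501, -0.0], [-0.0, -0.001, -1.0]]
ft_force: [-0.4, 0.9, -0.1]
width: 85.3
gripper_force: 0.2
```

```bash
python3 m.py
python3 - <<'E'
import pickle,cv2
import numpy as np
c,d=pickle.load(open("c6.pkl","rb"))
o=np.hstack([cv2.resize(c["pixels"][150:270,280:390],(330,360)),cv2.resize(d["pixels"][240:360,270:420],(450,360))])
cv2.imwrite("pics/s6.png",o)
E
```

```text
9.85 [546.62941183  44.36665404 188.78695784] 105.44927191564979 [-0.35446119  0.89611439 -0.09612109]
scene [((325, 301, 17, 31), array([ 2.3, 30.5]), array([29.1, 70.6])), ((293, 296, 14, 32), array([  2.1, -35.1]), array([18.3, 74.9])), ((306, 275, 22, 24), array([-61.3, -10.6]), array([43.2, 55.3])), ((398, 261, 31, 24), array([-132. ,  173.8]), array([49.2, 51.1])), ((239, 238, 27, 20), array([-146.2, -165.8]), array([54.8, 54.4]))]
top []
flat disc top bbox scene [293.55015076 295.91363614] [341.19281378 334.35101581]
top [315.52402503 173.74173489] [352.72192664 209.7225975 ]
300 (np.int64(300), np.int64(306)); 305 (np.int64(296), np.int64(339)); 310 (np.int64(295), np.int64(341)); 315 (np.int64(294), np.int64(341)); 320 (np.int64(293), np.int64(339)); 325 (np.int64(294), np.int64(340)); 330 (np.int64(325), np.int64(338)); 335 (np.int64(331), np.int64(333)); 340 None;
```

View pics/s6.png

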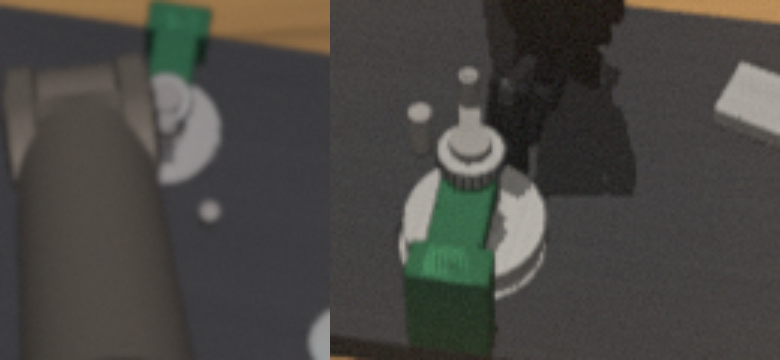

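Right panel: the disc is almost in, with a thin recess crescent left at its far right edge (540,260). The plug at (420,115) stands. I push a few more millimetres.

{"op": "carry_out", "data": {"motion": [{"twist": 0, "xyz": [0, -0.04, 0], "fingers": 1}, {"twist": 0, "xyz": [0, -0.04, 0], "fingers": 1}, {"twist": 0, "xyz": [0, -0.02, 0], "fingers": 1}, {"twist": 0, "xyz": [0, 0, 0], "fingers": 1}, {"twist": 0, "xyz": [0, 0, 0], "fingers": 1}]}}

```text
time: 10.45
position: [550.9, 42.0, 188.8]
orientation: [[-0.501, -0.865, 0.001], [-0.865, 0.501, 0.0], [-0.0, -0.001, -1.0]]
ft_force: [-0.8, -0.0, 0.0]
width: 85.5
gripper_force: 0.2
```

```bash
python3 m.py
```

```text
10.45 [550.91739221  42.04002257 188.80735459] 100.57208932826492 [-0.76828031 -0.00390762  0.04007519]
scene [((325, 305, 17, 28), array([ 8., 31.]), array([29.7, 62. ])), ((293, 299, 14, 26), array([  2.4, -35.3]), array([18.5, 61.6])), ((306, 275, 22, 24), array([-61.4, -10.4]), array([42.5, 55.4])), ((398, 261, 31, 24), array([-131.9,  173.9]), array([49.6, 51.3])), ((239, 238, 27, 20), array([-146.2, -165.8]), array([55. , 54.4]))]
top []
flat disc top bbox scene [293.55015076 295.91363614] [341.19281378 334.35101581]
top [315.52402503 173.74173489] [352.72192664 209.7225975 ]
300 (np.int64(302), np.int64(306)); 305 (np.int64(297), np.int64(336)); 310 (np.int64(294), np.int64(339)); 315 (np.int64(294), np.int64(340)); 320 (np.int64(293), np.int64(341)); 325 (np.int64(325), np.int64(340)); 330 (np.int64(325), np.int64(338)); 335 (np.int64(333), np.int64(333)); 340 None;
```

{"op": "carry_out", "data": {"motion": [{"twist": 0, "xyz": [0, 0.4, 0], "fingers": 1}, {"twist": 0, "xyz": [0, 0.8, 0], "fingers": 1}, {"twist": 0, "xyz": [0, 0.3, -0.8], "fingers": 1}, {"twist": 0, "xyz": [0, 0, -0.9], "fingers": 1}, {"twist": 0, "xyz": [-0.9, 0, 0], "fingers": 1}, {"twist": 0, "xyz": [-0.9, 0, 0], "fingers": 1}, {"twist": 0, "xyz": [0, 0, 0], "fingers": 1}]}}

```text
time: 11.25
position: [533.0, 164.1, 275.2]
orientation: [[-0.494, -0.869, 0.006], [-0.869, 0.494, 0.006], [-0.008, -0.002, -1.0]]
ft_force: [-0.3, 0.5, -0.3]
width: 85.3
gripper_force: 0.0
```

```bash
python3 m.py
python3 - <<'E'
import pickle,cv2
import numpy as np
c,d=pickle.load(open("c6.pkl","rb"))
o=np.hstack([cv2.resize(c["pixels"][160:250,290:380],(400,400),interpolation=2),cv2.resize(d["pixels"][260:350,270:360],(400,400),interpolation=2)])
cv2.imwrite("pics/s7.png",o)
E
```

```text
11.25 [532.96093756 164.14652937 275.21022135] 176.52539646757796 [-0.27729127  0.49454482 -0.34021571]
scene [((293, 299, 14, 29), array([  5.5, -35.3]), array([18.6, 68. ])), ((325, 298, 17, 38), array([ 2.9, 30.1]), array([29.7, 85.5])), ((306, 275, 22, 24), array([-61.3, -10.6]), array([43.2, 55.3])), ((239, 238, 27, 20), array([-146.2, -165.8]), array([55. , 54.4]))]
top [((316, 174, 38, 37), array([-1.2, -0.5]), array([88.9, 87. ]))]
flat disc top bbox scene [293.55015076 295.91363614] [341.19281378 334.35101581]
top [315.52402503 173.74173489] [352.72192664 209.7225975 ]
300 (np.int64(302), np.int64(332)); 305 (np.int64(297), np.int64(337)); 310 (np.int64(294), np.int64(339)); 315 (np.int64(294), np.int64(340)); 320 (np.int64(293), np.int64(341)); 325 (np.int64(293), np.int64(340)); 330 (np.int64(325), np.int64(338)); 335 (np.int64(333), np.int64(333)); 340 None;
```

View pics/s7.png

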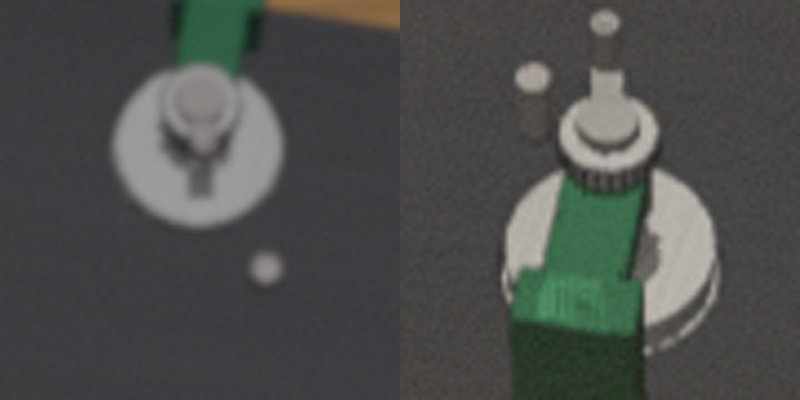

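Both panels: the disc lies concentric in the recess. Its extents match the flat prediction, with top-view centre (-1,-0.5). The plug stands, and the pin top is at top pixel (335.7,190.8). Now I turn the tool and go to the crank.

{"op": "carry_out", "data": {"motion": [{"twist": 1, "xyz": [0, 0, -0.3], "fingers": 0.5}, {"twist": 1, "xyz": [0, 0, -0.3], "fingers": 0.5}, {"twist": 1, "xyz": [0, 0, -0.3], "fingers": 0.5}, {"twist": 1, "xyz": [0, 0, -0.3], "fingers": 0.5}, {"twist": 1, "xyz": [0, 0, -0.3], "fingers": 0.5}, {"twist": 1, "xyz": [0, 0, 0], "fingers": 0.5}, {"twist": 1, "xyz": [0, 0, 0], "fingers": 0.5}, {"twist": 1, "xyz": [0, 0, 0], "fingers": 0.5}]}}

```text
time: 12.15
position: [530.4, 155.6, 348.5]
orientation: [[-0.942, -0.335, -0.001], [-0.335, 0.942, -0.001], [0.001, -0.001, -1.0]]
ft_force: [-0.3, -0.5, 0.7]
width: 42.6
gripper_force: 0.0
```

{"op": "carry_out", "data": {"motion": [{"twist": 1, "xyz": [0, 0, 0], "fingers": 0.5}, {"twist": 1, "xyz": [0, 0, 0], "fingers": 0.5}, {"twist": 1, "xyz": [0, 0, 0], "fingers": 0.5}, {"twist": 1, "xyz": [0, 0, 0], "fingers": 0.5}, {"twist": 1, "xyz": [0, 0, 0], "fingers": 0.5}, {"twist": 1, "xyz": [0, 0, 0], "fingers": 0.5}, {"twist": 1, "xyz": [0, 0, 0], "fingers": 0.5}, {"twist": 1, "xyz": [0, 0, 0], "fingers": 0.5}]}}

```text
time: 12.95
position: [530.4, 155.6, 348.3]
orientation: [[-0.937, 0.349, -0.001], [0.349, 0.937, -0.001], [0.001, -0.001, -1.0]]
ft_force: [0.3, 0.7, 0.5]
width: 42.6
gripper_force: 0.0
```

{"op": "carry_out", "data": {"motion": [{"twist": 1, "xyz": [0, 0, 0], "fingers": 0.5}, {"twist": 1, "xyz": [0, 0, 0], "fingers": 0.5}, {"twist": 0, "xyz": [0, 0, 0], "fingers": 0.5}]}}

```text
time: 13.25
position: [530.5, 155.9, 348.3]
orientation: [[-0.864, 0.503, -0.001], [0.503, 0.864, -0.001], [0.0, -0.001, -1.0]]
ft_force: [-0.0, -0.7, -0.2]
width: 42.5
gripper_force: 0.0
```

Run:
```python
from h import *
from bench import manip
import pickle
c,d=pickle.load(open("c6.pkl","rb"))
print(w2g(ray(c,[[335.7,190.8]],144)[0]),w2g(ray(d,[[316.1,264.7]],144)[0]))
s=manip.observe();print(s['time'],s['position'],s['qpos'])
print(plan(s,g2w([-29.5,-5.5]),299,150.3))
```

```text
[-27.15575935  -6.12468313] [-27.90177223  -6.27623104]
13.25 [530.45395111 155.91247671 348.3164892 ] [-0.63471812  0.28969326  0.32775949  1.84405073 -0.10708657  1.02623442
  0.78001596]
(array([-3.  , -2.11,  0.99]), np.float64(149.81607554111795), np.float64(-0.4839244588820577))
```

{"op": "carry_out", "data": {"motion": [{"twist": 0, "xyz": [-0.7, -0.5, 0], "fingers": 0.5}, {"twist": 0, "xyz": [-0.7, -0.5, 0], "fingers": 0.5}, {"twist": 0, "xyz": [-0.7, -0.5, 0], "fingers": 0.5}, {"twist": 0, "xyz": [-0.7, -0.5, 0], "fingers": 0.5}, {"twist": 0, "xyz": [-0.21, -0.12, 0], "fingers": 0.5}, {"twist": 0, "xyz": [0, 0, 0], "fingers": 0.5}, {"twist": 0, "xyz": [0, 0, 0], "fingers": 0.5}]}}

```text
time: 13.95
position: [607.5, -8.7, 348.3]
orientation: [[-0.866, 0.5, -0.001], [0.5, 0.866, 0.001], [0.002, 0.001, -1.0]]
ft_force: [-0.4, 1.0, -0.5]
width: 42.5
gripper_force: 0.0
```

Run:
```python
from h import *
from bench import manip
s=manip.observe();print(s['time'],s['position'])
print(plan(s,g2w([-28.8,-6]),299,150.3))
```

```text
13.95 [607.47398604  -8.69807636 348.29266157]
(array([-0.03, -0.04,  0.99]), np.float64(150.00333621332226), np.float64(-0.2966637866777546))
```

{"op": "carry_out", "data": {"motion": [{"twist": 0, "xyz": [-0.03, -0.04, 0.5], "fingers": 0.5}, {"twist": 0, "xyz": [0, 0, 0.49], "fingers": 0.5}, {"twist": 0, "xyz": [0, 0, 0], "fingers": 0.5}, {"twist": 0, "xyz": [0, 0, 0], "fingers": 0.1}, {"twist": 0, "xyz": [0, 0, 0], "fingers": 0.1}, {"twist": 0, "xyz": [0, 0, 0], "fingers": 0.1}, {"twist": 0, "xyz": [0, 0, 0], "fingers": 0.1}, {"twist": 0, "xyz": [0, 0, 0], "fingers": 0.1}]}}

```text
time: 14.75
position: [608.7, -11.7, 300.6]
orientation: [[-0.866, 0.501, 0.002], [0.501, 0.866, 0.001], [-0.001, 0.002, -1.0]]
ft_force: [-1.4, 0.6, 5.7]
width: 9.5
gripper_force: 50.0
```

Run:
```python
from h import *
from bench import manip
s=manip.observe();g=w2g(s['position']);print(s['time'],g,np.hypot(*g),s['width'],s['gripper_force'],s['ft_force'])
R=np.array(s['orientation'])
# circle rows, 15deg steps clockwise (gauge angle decreasing), constant tool orientation yaw 150
a0=np.degrees(np.arctan2(g[1],g[0]));print("a0",a0)
for k in range(24):
    a,b=np.radians(a0-15*k),np.radians(a0-15*(k+1))
    d=G@(30*np.array([np.cos(b)-np.cos(a),np.sin(b)-np.sin(a)]))
    print(k,np.round(R[:2,:2].T@d/50,3),end=' | ')
```

```text
14.75 [-27.68438688  -6.24936446] 28.380976607324016 9.468796090582854 50.0143826007843 [-1.4068186   0.58387905  5.74510323]
a0 -167.27948177454735
0 [0.068 0.141] | 1 [0.03  0.154] | 2 [-0.011  0.156] | 3 [-0.051  0.148] | 4 [-0.088  0.13 ] | 5 [-0.118  0.103] | 6 [-0.141  0.068] | 7 [-0.154  0.03 ] | 8 [-0.156 -0.011] | 9 [-0.148 -0.051] | 10 [-0.13  -0.088] | 11 [-0.103 -0.118] | 12 [-0.068 -0.141] | 13 [-0.03  -0.154] | 14 [ 0.011 -0.156] | 15 [ 0.051 -0.148] | 16 [ 0.088 -0.13 ] | 17 [ 0.118 -0.103] | 18 [ 0.141 -0.068] | 19 [ 0.154 -0.03 ] | 20 [0.156 0.011] | 21 [0.148 0.051] | 22 [0.13  0.088] | 23 [0.103 0.118] |
```

{"op": "carry_out", "data": {"motion": [{"twist": 0, "xyz": [0.07, 0.14, 0], "fingers": 0.1}, {"twist": 0, "xyz": [0.03, 0.155, 0], "fingers": 0.1}, {"twist": 0, "xyz": [-0.01, 0.155, 0], "fingers": 0.1}, {"twist": 0, "xyz": [-0.05, 0.15, 0], "fingers": 0.1}, {"twist": 0, "xyz": [0, 0, 0], "fingers": 0.1}]}}

```text
time: 15.25
position: [623.7, 14.8, 300.5]
orientation: [[-0.866, 0.501, 0.006], [0.501, 0.866, -0.001], [-0.005, 0.002, -1.0]]
ft_force: [1.4, -1.4, 5.2]
width: 9.6
gripper_force: 49.9
```

```bash
cat > q.py <<'E'
from h import *
from bench import manip,camera
s=manip.observe();g=w2g(s['position']);print(s['time'],"tool",g,np.hypot(*g),np.degrees(np.arctan2(g[1],g[0])),s['width'],s['gripper_force'],s['ft_force'])
c=camera("top");d=camera("scene");cv2.imwrite("pics/last.png",d["pixels"][240:350,260:370])
E
python3 q.py
```

```text
15.25 tool [-17.18233281  22.27748751] 28.133947659001624 127.64252910816879 9.571090814166325 49.858328104019165 [ 1.38901375 -1.3511528   5.19387712]
```

{"op": "carry_out", "data": {"motion": [{"twist": 0, "xyz": [-0.09, 0.13, 0], "fingers": 0.1}, {"twist": 0, "xyz": [-0.12, 0.1, 0], "fingers": 0.1}, {"twist": 0, "xyz": [-0.14, 0.07, 0], "fingers": 0.1}, {"twist": 0, "xyz": [-0.155, 0.03, 0], "fingers": 0.1}, {"twist": 0, "xyz": [-0.155, -0.01, 0], "fingers": 0.1}, {"twist": 0, "xyz": [-0.15, -0.05, 0], "fingers": 0.1}, {"twist": 0, "xyz": [-0.13, -0.09, 0], "fingers": 0.1}, {"twist": 0, "xyz": [-0.1, -0.12, 0], "fingers": 0.1}]}}

```text
time: 16.15
position: [668.9, -8.3, 300.3]
orientation: [[-0.866, 0.501, 0.001], [0.501, 0.866, 0.001], [-0.0, 0.001, -1.0]]
ft_force: [-1.8, 1.1, 7.4]
width: 9.6
gripper_force: 50.3
```

```bash
python3 q.py
```

```text
16.15 tool [31.20078884  6.83434265] 31.940530113301065 12.355156843759382 9.606330576364794 50.26417136192322 [-1.76152369  1.06885663  7.41911364]
```

{"op": "carry_out", "data": {"motion": [{"twist": 0, "xyz": [-0.07, -0.14, 0], "fingers": 0.1}, {"twist": 0, "xyz": [-0.03, -0.155, 0], "fingers": 0.1}, {"twist": 0, "xyz": [0.01, -0.155, 0], "fingers": 0.1}, {"twist": 0, "xyz": [0.05, -0.15, 0], "fingers": 0.1}, {"twist": 0, "xyz": [0.09, -0.13, 0], "fingers": 0.1}, {"twist": 0, "xyz": [0.12, -0.1, 0], "fingers": 0.1}, {"twist": 0, "xyz": [0.14, -0.07, 0], "fingers": 0.1}, {"twist": 0, "xyz": [0.155, -0.03, 0], "fingers": 0.1}]}}

```text
time: 17.05
position: [625.4, -38.9, 300.6]
orientation: [[-0.865, 0.503, 0.003], [0.503, 0.865, -0.002], [-0.004, -0.0, -1.0]]
ft_force: [-0.5, -2.1, 7.5]
width: 9.9
gripper_force: 50.2
```

{"op": "carry_out", "data": {"motion": [{"twist": 0, "xyz": [0.155, 0.01, 0], "fingers": 0.1}, {"twist": 0, "xyz": [0.15, 0.05, 0], "fingers": 0.1}, {"twist": 0, "xyz": [0.13, 0.09, 0], "fingers": 0.1}, {"twist": 0, "xyz": [0.1, 0.12, 0], "fingers": 0.1}, {"twist": 0, "xyz": [0.07, 0.14, 0], "fingers": 0.1}, {"twist": 0, "xyz": [0.03, 0.155, 0], "fingers": 0.1}, {"twist": 0, "xyz": [-0.01, 0.155, 0], "fingers": 0.1}, {"twist": 0, "xyz": [-0.05, 0.15, 0], "fingers": 0.1}]}}

```text
time: 17.85
position: [622.9, 14.3, 300.4]
orientation: [[-0.865, 0.501, 0.004], [0.501, 0.865, -0.002], [-0.004, 0.0, -1.0]]
ft_force: [1.8, -4.9, 5.7]
width: 9.2
gripper_force: 50.0
```

```bash
python3 q.py
```

```text
17.85 tool [-17.87547131  21.68085352] 28.099677648398373 129.50496373757076 9.223534248613475 50.0061821937561 [ 1.84694009 -4.85183003  5.69096401]
```

{"op": "carry_out", "data": {"motion": [{"twist": 0, "xyz": [-0.09, 0.13, 0], "fingers": 0.1}, {"twist": 0, "xyz": [-0.12, 0.1, 0], "fingers": 0.1}, {"twist": 0, "xyz": [-0.14, 0.07, 0], "fingers": 0.1}, {"twist": 0, "xyz": [-0.155, 0.03, 0], "fingers": 0.1}, {"twist": 0, "xyz": [-0.155, -0.01, 0], "fingers": 0.1}, {"twist": 0, "xyz": [-0.15, -0.05, 0], "fingers": 0.1}, {"twist": 0, "xyz": [-0.13, -0.09, 0], "fingers": 0.1}, {"twist": 0, "xyz": [-0.1, -0.12, 0], "fingers": 0.1}]}}

```text
time: 18.75
position: [668.8, -7.4, 300.3]
orientation: [[-0.866, 0.5, 0.001], [0.5, 0.866, 0.003], [0.001, 0.003, -1.0]]
ft_force: [-2.0, 1.3, 8.0]
width: 9.5
gripper_force: 50.3
```

{"op": "carry_out", "data": {"motion": [{"twist": 0, "xyz": [-0.07, -0.14, 0], "fingers": 0.1}, {"twist": 0, "xyz": [-0.03, -0.155, 0], "fingers": 0.1}, {"twist": 0, "xyz": [0.01, -0.155, 0], "fingers": 0.1}, {"twist": 0, "xyz": [0.05, -0.15, 0], "fingers": 0.1}, {"twist": 0, "xyz": [0.09, -0.13, 0], "fingers": 0.1}, {"twist": 0, "xyz": [0.12, -0.1, 0], "fingers": 0.1}, {"twist": 0, "xyz": [0.14, -0.07, 0], "fingers": 0.1}, {"twist": 0, "xyz": [0.155, -0.03, 0], "fingers": 0.1}]}}

```text
time: 19.55
position: [625.3, -38.9, 300.6]
orientation: [[-0.865, 0.503, 0.004], [0.503, 0.865, -0.002], [-0.004, 0.0, -1.0]]
ft_force: [1.5, -2.2, 6.9]
width: 9.4
gripper_force: 50.2
```

{"op": "carry_out", "data": {"motion": [{"twist": 0, "xyz": [0.155, 0.01, 0], "fingers": 0.1}, {"twist": 0, "xyz": [0.15, 0.05, 0], "fingers": 0.1}, {"twist": 0, "xyz": [0.13, 0.09, 0], "fingers": 0.1}, {"twist": 0, "xyz": [0.1, 0.12, 0], "fingers": 0.1}, {"twist": 0, "xyz": [0.07, 0.14, 0], "fingers": 0.1}, {"twist": 0, "xyz": [0.03, 0.155, 0], "fingers": 0.1}, {"twist": 0, "xyz": [-0.01, 0.155, 0], "fingers": 0.1}, {"twist": 0, "xyz": [-0.05, 0.15, 0], "fingers": 0.1}]}}

```text
time: 20.35
position: [621.9, 13.5, 300.3]
orientation: [[-0.865, 0.502, 0.001], [0.502, 0.865, -0.002], [-0.002, -0.002, -1.0]]
ft_force: [-0.2, -4.6, 7.4]
width: 9.6
gripper_force: 50.3
```

{"op": "carry_out", "data": {"motion": [{"twist": 0, "xyz": [-0.09, 0.13, 0], "fingers": 0.1}, {"twist": 0, "xyz": [-0.12, 0.1, 0], "fingers": 0.1}, {"twist": 0, "xyz": [-0.14, 0.07, 0], "fingers": 0.1}, {"twist": 0, "xyz": [-0.155, 0.03, 0], "fingers": 0.1}, {"twist": 0, "xyz": [-0.155, -0.01, 0], "fingers": 0.1}, {"twist": 0, "xyz": [-0.15, -0.05, 0], "fingers": 0.1}, {"twist": 0, "xyz": [-0.13, -0.09, 0], "fingers": 0.1}, {"twist": 0, "xyz": [-0.1, -0.12, 0], "fingers": 0.1}]}}

```text
time: 21.15
position: [668.6, -7.3, 300.4]
orientation: [[-0.866, 0.5, 0.001], [0.5, 0.866, 0.003], [0.001, 0.003, -1.0]]
ft_force: [-0.5, 2.3, 8.4]
width: 9.2
gripper_force: 50.4
```

```bash
python3 q.py
```

```text
21.15 tool [30.77472029  7.80468513] 31.74896091200486 14.230587956091748 9.241120213440905 50.36136209964752 [-0.5012825   2.2868594   8.43015995]
```

{"op": "carry_out", "data": {"motion": [{"twist": 0, "xyz": [-0.07, -0.14, 0], "fingers": 0.1}, {"twist": 0, "xyz": [-0.03, -0.155, 0], "fingers": 0.1}, {"twist": 0, "xyz": [0.01, -0.155, 0], "fingers": 0.1}, {"twist": 0, "xyz": [0.05, -0.15, 0], "fingers": 0.1}, {"twist": 0, "xyz": [0.09, -0.13, 0], "fingers": 0.1}, {"twist": 0, "xyz": [0.12, -0.1, 0], "fingers": 0.1}, {"twist": 0, "xyz": [0.14, -0.07, 0], "fingers": 0.1}, {"twist": 0, "xyz": [0.155, -0.03, 0], "fingers": 0.1}]}}

```text
time: 22.05
position: [625.2, -38.9, 300.6]
orientation: [[-0.865, 0.502, 0.004], [0.502, 0.865, -0.002], [-0.004, 0.0, -1.0]]
ft_force: [1.4, -1.0, 6.9]
width: 9.6
gripper_force: 50.2
```

{"op": "carry_out", "data": {"motion": [{"twist": 0, "xyz": [0, 0, 0], "fingers": 0.5}, {"twist": 0, "xyz": [0, 0, 0], "fingers": 0.5}, {"twist": 0, "xyz": [0, 0, 0], "fingers": 0.5}, {"twist": 0, "xyz": [0, 0, -0.5], "fingers": 0.5}, {"twist": 0, "xyz": [0, 0, -0.8], "fingers": 0.5}, {"twist": 0, "xyz": [0, 0, -0.5], "fingers": 0.5}]}}

```text
time: 22.65
position: [625.1, -37.1, 390.9]
orientation: [[-0.865, 0.501, 0.001], [0.501, 0.865, -0.0], [-0.001, 0.0, -1.0]]
ft_force: [-0.0, -0.7, 0.3]
width: 42.7
gripper_force: 0.0
```

{"op": "carry_out", "data": {"motion": [{"twist": 0, "xyz": [0.9, 0, 0], "fingers": 0.5}, {"twist": 0, "xyz": [0.9, 0.3, 0], "fingers": 0.5}, {"twist": 0, "xyz": [0.9, 0.3, 0], "fingers": 0.5}, {"twist": 0, "xyz": [0.9, 0.3, 0], "fingers": 0.5}, {"twist": 0, "xyz": [0.9, 0.3, 0], "fingers": 0.5}, {"twist": 0, "xyz": [0, 0, 0], "fingers": 0.5}, {"twist": 0, "xyz": [0, 0, 0], "fingers": 0.5}]}}

```text
time: 23.35
position: [459.5, 128.4, 389.0]
orientation: [[-0.867, 0.498, -0.0], [0.498, 0.867, -0.0], [0.0, -0.0, -1.0]]
ft_force: [0.2, -0.4, -0.7]
width: 42.7
gripper_force: 0.0
```

```bash
python3 q.py; python3 m.py
python3 - <<'E'
from h import *
import pickle
c,d=pickle.load(open("c6.pkl","rb"))
for a in (-103,):
  p=[*g2w([1.5+30*np.cos(np.radians(a)),30*np.sin(np.radians(a))]),144]
  print("pin expected",proj(c,p),proj(d,p))
g=cv2.cvtColor(d["pixels"],cv2.COLOR_BGR2GRAY)
for r in range(256,300,3): print(r,' '.join('%3d'%v for v in g[r,284:340:2]))
h=cv2.cvtColor(d["pixels"],cv2.COLOR_BGR2HSV)
E
```

```text
23.35 tool [-197.63766185  107.62228555] 225.0404446524922 151.42978974011598 42.74171066355924 0.0 [ 0.24225284 -0.43413226 -0.65589279]
23.45 [460.69539939 126.55131672 389.07984588] 29.469284455125397 [ 1.19534337 -0.95602068  0.37460589]
scene [((325, 298, 17, 38), array([ 2.9, 30.1]), array([29.7, 85.5])), ((293, 298, 14, 30), array([  4.3, -35.3]), array([18.6, 70.4])), ((303, 280, 25, 19), array([-55.4, -15.2]), array([49.3, 43.9])), ((398, 263, 31, 22), array([-131.9,  173.8]), array([49.2, 51.3])), ((239, 238, 27, 20), array([-146.2, -165.8]), array([55. , 54.4]))]
top [((316, 174, 37, 37), array([-1.2, -0.1]), array([87.7, 87.2]))]
flat disc top bbox scene [293.55015076 295.91363614] [341.19281378 334.35101581]
top [315.52402503 173.74173489] [352.72192664 209.7225975 ]
300 (np.int64(302), np.int64(332)); 305 (np.int64(297), np.int64(337)); 310 (np.int64(294), np.int64(339)); 315 (np.int64(294), np.int64(340)); 320 (np.int64(293), np.int64(341)); 325 (np.int64(294), np.int64(340)); 330 (np.int64(325), np.int64(338)); 335 (np.int64(333), np.int64(333)); 340 None; pin expecte
[... 1101 characters left out ...]
  68
283  66  67  67  68  68  66  65 102  87  89 144 153 152 153 148 146 155 155 154 157 123  71  68  69  68  68  66  65
286  69  68  63  70  64  67  66  76  75  72  69 103 131 148 152 153 154 152 152 156 170 154  73  68  63  68  67  67
289  65  66  69  70  71  72  68  73  75  68  61 161 151 106 152 153 156 153 155 120 156 176  84  67  68  71  71  67
292  63  67  69  66  74  68  68  68  59  62  64 134 175 160  90  76  91  79  69 134 176 167  54  67  69  67  66  70
295  69  68  69  67  69  67  70  69  72  63  67  42 119 170 174 176 146 176 175 171 147  62  59  69  66  66  68  67
298  65  66  68  67  67  68  65  68  68  69  78 110  47  46  77 106 112 119  92  65  51  71 125  77  66  73  67  70
```

The pin is where the winding left it (scene pixel (301,271), as predicted). That makes about 2.8 clockwise turns, well past the slip point, with the disc still centred and the gripper clear. I hand the job in.

```bash
python3 -c "
from bench import ticket
print(ticket.sign_off())"
```

```text
the job is handed in; nothing more can be done
None
```

I slid the disc into the recess, where the camera measurements show it flat and centred to about 1 mm, and wound the crank about 2.8 turns clockwise to clamp it. I handed the job in at about 23.5 s; no verdict came back, and I had no direct reading of the clamp force, the ratchet slip or the edge-first tip. The small disc and square plate measure unmoved; the plug was nearly hidden behind the crank pin in the last scene view, but nothing was moved near it.

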